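# Clear the salt shaker and saucer into the railed rack

### The job

Put the table things away in the steel wire rack: lift the salt shaker over the front rail and stand it upright behind it, in the free space between the two spice jars. Take the saucer from the wooden drying stand as well and stand it on edge in the rack, between any two neighbouring tines. Lower both things onto the rack rather than dropping them, and do not push the spice jars or the mug about.

Things in the scene. Friction and masses are not known exactly. Their poses are not given: they have to be found in the camera images.
- rack: Steel wire rack fixed on the worktop, 152 (x) x 300 (y) mm. Origin under its centre; x points from its front to its back, y to its left, z up. Floor 12 mm above the worktop. A wire rail (6 mm wire, top 47 mm above the worktop) runs round it and parts the jar side (+y) at y = -63 mm from the tines (-y). Behind the jar gallery, past a rail at x = -9 mm, lies a fixed matchbox, 22 mm thick.
- gallery (a point): Centre of the floor of the rack's front gallery (rack x = -41, y = +42 mm, 12 mm above the worktop); axes as the rack's. The gallery, between front rail and rear rail (both 35 mm above this floor), is 58 mm deep in x and 204 mm long in y. Two spice jars stand near its ends, 70 to 80 mm either side of this point.
- slot0 (a point): Where the saucer's centre is when it stands in the rightmost tine gap (rack x = 0, y = -126 mm), 83.1 mm above the worktop; axes as the rack's. Each gap is 15 mm wide in y, between 6 mm tines at rack x = -30 and +30 mm, tops 74 mm above the worktop. The saucer rests on two crossbars there, tops 25 mm above the worktop.
- slot1 (a point): The same for the middle tine gap (rack y = -105 mm).
- slot2 (a point): The same for the tine gap nearest the jars (rack y = -84 mm).
- shaker: Glass salt shaker with a grey metal top, loose, round, 44 mm diameter, 90 mm tall (full width up to 66 mm, the top 34 mm wide), about 0.1 kg. Origin at the centre of its underside, z up. Stands upright on the worktop to one side of the rack.
- stand: Small wooden drying stand fixed on the worktop on the other side of the rack (sides are swapped between starts): base 130 (x) x 90 (y) x 18 mm, with two cross bars and four 8 mm dowels at x = +-30, y = +-11.5 mm, tops 80 mm above the worktop. Origin under its centre; z up. The saucer stands on edge in it, between the dowels.
- saucer: Flat white stoneware saucer, loose, a disc of 130 mm diameter and 9 mm thickness, 0.15 to 0.3 kg. Origin at the disc's centre; its own y axis is the disc's normal (horizontal while it stands on edge). At the start it stands on edge in the drying stand, centre 89 mm and top 154 mm above the worktop.
- jar_left: Spice jar with a dark cap, loose, 41 mm diameter, 105 mm tall, standing upright in the gallery near its +y end. Origin at the centre of its underside.
- jar_right: Spice jar with a dark cap, loose, same size, standing upright in the gallery near the saucer side. Origin at the centre of its underside.
- mug: Two-tone mug, loose, 82 x 118 x 100 mm, on the worktop behind the rack, to the right. Origin at the centre of its underside's bounding box. A bystander.

How it is judged:
By the outcome, as a careful person would: the job done as asked, in the order asked, and still so for the second after the job is handed in, with the robot touching nothing.
It also fails if it takes over 67 s, if anything falls off the work surface, if the arm or the gripper's body presses on something with over 40 N, if the wrist force passes 120 N, or if a joint passes its speed limit or range.

### The arm

A 6-joint arm with a two-finger parallel gripper is mounted at the origin on a cart in front of the work surface, level with it; the furniture and walls round the work are solid. World frame = base frame: x ahead of the robot, y to its left, z up, the work surface at z = 0. Lengths are in m, angles in rad, forces in N, time in s.
With the tool pointing down it reaches from about 0.35 to 0.875 m from the base axis. Payload 4.2 kg.
Tool frame: the origin (TCP) lies midway between the tips of the shut fingers; the grasp point (between the pads) lies 19 mm behind it; z points along the fingers, y is the line along which they close (so a half turn about z gives the same grasp; the last joint's range is limited). The gripper opens to 87 mm and grips with 3 to 60 N. Pads are 19 mm wide; open, the fingers measure 117 mm over their backs; the gripper's body (75 mm by 190 mm) begins 51 mm behind the grasp point.
Start: joints at [-1.021, 0.385, 0.008, 0, -1.194, -0.259], TCP at [0.179, -0.599, 0.223] pointing down, gripper open.
Joint ranges: [-3.14, 3.14], [-1.21, 2.06], [-1.07, 1.41], [-3.16, 2.05], [-2.99, -0.16], [-3.1, 3.1]. Speed limits (rad/s): [2.79, 2.79, 3.14, 3.14, 3.14, 3.14].

### API

Orientations are given as a unit quaternion [x, y, z, w].
In Python, from rig import r, eyes, close_job gives the robot as it stands (r), with the cameras (eyes) and the job as plain functions.
- The arm moves only by the shell command python3 jog.py 'ROWS' [FORCE]. ROWS is rows parted by semicolons, their numbers by spaces, 1 to 8 of them, each of 7 numbers: the finger opening in m, then dx, dy, dz in m, then a rotation vector rx, ry, rz in rad; each row shifts and turns the commanded pose from where the row before left it, along the tool's axes as they then stand; what a row does not reach is not made up. A row lasts 1/8 s, in which the tool goes at most 0.0625 m and 0.188 rad, less where a joint would pass 70% of its speed; a pose out of reach is approached as far as the arm can. The fingers move at their own pace and stop on an object; FORCE is the grip in N (left out, the last holds). Time passes only in rows, so rows that do not move let the fingers close. It prints the time, the measured TCP pose, the force, the opening and the grip force at its end.
- r.observe(): the state, without advancing time (a new reading comes with each control period).
- eyes.get_image(name): name is "scene" or "top" or "wrist"; returns the picture (420x560x3 uint8, blue, green, red); there is no depth.
- eyes.camera_params(name): a dict with "mtx" (3x3 intrinsics, pixels), "pose" (4x4, takes a point from camera to world coordinates). Camera axes: x right, y up, looking along -z (the intrinsics and any distortion apply to the point x, -y, -z); pixel columns grow to the right and rows downward; lengths in m; the calibration is good to about 2 mm. A picture is of the moment at which its call begins: read the wrist's pose just before it. camera_params takes no time and is no camera call; for the wrist camera it gives the pose at the moment of the call.
- close_job(): hands the job in; it is judged then, once.
The state is a dict: "t": time; "joint_pos": joint angles; "joint_vel": joint speeds; "joint_efforts": joint torques, N m; "ee_pos": TCP position; "eef_rot": TCP orientation; "ft_force": force on the tool from outside, world axes, zero at the start; "ft_torque": the same for the moment, N m; "grip_width": finger opening in m; "grasp_force": force on a finger pad.
Only numpy, scipy, OpenCV 4.12 (cv2) and the standard library are available. Lean on these libraries where they do the work, as an engineer would, in place of code of your own. Each camera call takes 0.05 s, during which the arm holds its last target. There are 200 camera calls.

## Working session

There is one attempt and no reset: what is moved stays moved. The work goes in short steps, Python scripts to look and compute and a shell command to move; the robot and the scene stay as the last step left them, time stands still between calls to the robot, and variables do not carry over. Pictures are saved under pics/ and viewed, at most 10 in all, crops included, and the job is handed in when it is done.

```bash
ls; mkdir -p pics; python3 - <<'E'
from rig import r, eyes, close_job
import cv2,numpy as np
for n in("scene","top"):
    cv2.imwrite(f"pics/{n}0.png",eyes.get_image(n)); c=eyes.camera_params(n); print(n,np.round(c["mtx"],1).tolist(),np.round(c["pose"],3).tolist(),[k for k in c])
o=r.observe();print({k:np.round(v,3).tolist() for k,v in o.items()})
E
```

```text
jog.py
pics
rig.py
scene [[388.7, 0.0, 285.0], [0.0, 388.7, 210.7], [0.0, 0.0, 1.0]] [[-0.68, 0.555, -0.48, 0.047], [-0.734, -0.509, 0.45, 0.485], [0.005, 0.658, 0.753, 0.9], [0.0, 0.0, 0.0, 1.0]] ['mtx', 'pose']
top [[440.3, 0.0, 286.4], [0.0, 440.3, 205.1], [0.0, 0.0, 1.0]] [[0.023, 0.996, -0.087, 0.459], [-1.0, 0.023, -0.001, -0.006], [0.001, 0.087, 0.996, 1.544], [0.0, 0.0, 0.0, 1.0]] ['mtx', 'pose']
{'t': 0.1, 'joint_pos': [-1.021, 0.386, 0.007, -0.0, -1.194, -0.259], 'joint_vel': [-0.0, -0.001, 0.004, 0.002, 0.002, 0.0], 'joint_efforts': [0.0, -39.169, 18.793, 4.232, 0.013, -0.0], 'ee_pos': [0.179, -0.598, 0.222], 'eef_rot': [-0.145, 0.989, 0.001, -0.0], 'ft_force': [-0.725, 0.055, -0.052], 'ft_torque': [-0.023, -0.027, -0.022], 'grasp_force': 0.0, 'grip_width': 0.087}
```

View pics/scene0.png

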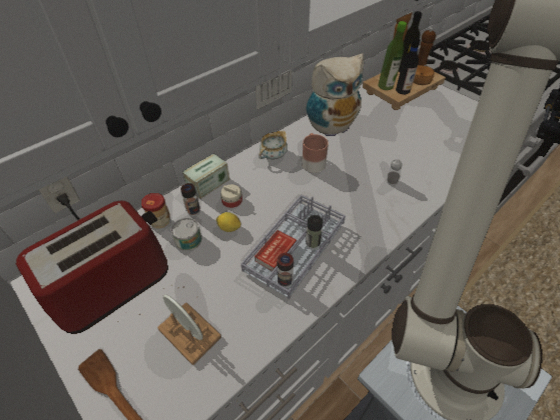

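View pics/top0.png

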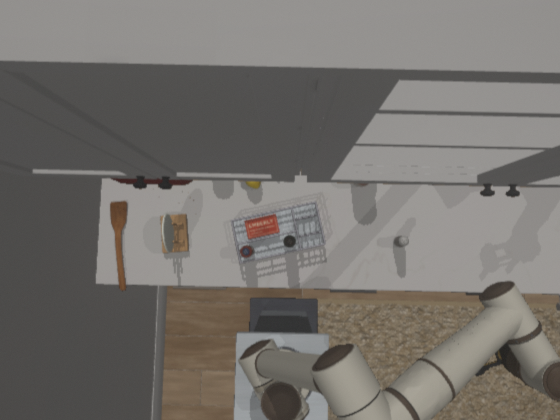

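The scene view shows the rack in the middle at about (295,243), with jars at (285,270) and (314,231). The stand and saucer are at (187,325), the shaker at (395,170) and the mug at (315,152). In the top view the shaker is at (402,241) and the stand at (174,233). I'll enlarge the regions that matter.

```bash
python3 - <<'E'
import cv2,numpy as np
t=cv2.imread("pics/top0.png");s=cv2.imread("pics/scene0.png")
a=cv2.resize(t[190:290,150:417],(801,300),interpolation=cv2.INTER_CUBIC)[:,:800]
b=cv2.resize(s[185:315,230:360],(300,300),interpolation=cv2.INTER_CUBIC)
c=cv2.resize(s[280:370,145:235],(300,300),interpolation=cv2.INTER_CUBIC)
d=cv2.resize(s[150:195,380:410],(200,300),interpolation=cv2.INTER_CUBIC)
cv2.imwrite("pics/crop1.png",np.vstack([a,np.hstack([b,c,d])]))
E
```

```text
(no output)
```

View pics/crop1.png

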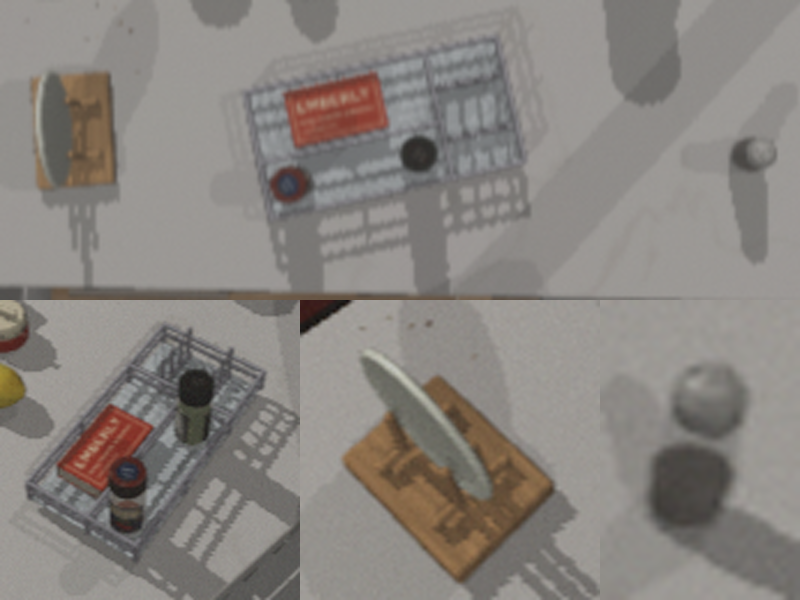

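The crop shows:
- **Rack rail corners (top crop):** (247,92), (500,38), (525,160) and (277,212).
- **Jar caps (top crop):** (290,184) and (419,154).
- **Shaker top (top crop):** (763,152).
- **Saucer rim (top crop):** near (45,128) at the stand, with the disc facing the rack and leaning slightly.

Next I'll triangulate these against the scene crops.

```bash
cat > h.py <<'E'
import numpy as np, cv2
from rig import r, eyes, close_job
def ray(c,uv):
    p=cv2.undistortPoints(np.array([[uv]],float),c["mtx"],None)[0,0]
    P=c["pose"]; d=P[:3,:3]@np.array([p[0],-p[1],-1]); return P[:3,3],d/np.linalg.norm(d)
def onz(c,uv,z):
    o,d=ray(c,uv); return o+d*(z-o[2])/d[2]
def tri(obs):
    A=np.zeros((3,3));b=np.zeros(3);R=[ray(c,uv) for c,uv in obs]
    for o,d in R: M=np.eye(3)-np.outer(d,d);A+=M;b+=M@o
    x=np.linalg.solve(A,b); return x,max(np.linalg.norm((np.eye(3)-np.outer(d,d))@(x-o)) for o,d in R)
def proj(c,X):
    P=np.linalg.inv(c["pose"]); q=P[:3,:3]@np.asarray(X)+P[:3,3]; k=c["mtx"]@np.array([q[0],-q[1],-q[2]]); return k[:2]/k[2]
E
python3 - <<'E'
from h import *
np.set_printoptions(precision=4,suppress=True)
T=eyes.camera_params("top");S=eyes.camera_params("scene")
f=lambda u,v,s,x,y:((u+.5)/s-.5+x,(v+.5)/s-.5+y)
t=lambda u,v:f(u,v,3,150,190); B=lambda u,v:f(u,v-300,300/130,230,185);C=lambda u,v:f(u,v-300,300/90,145,280);D=lambda u,v:f(u,v-300,300/45,380,150)
L={"rBL":(t(249,94),B(29,490),.047),"rBR":(t(499,40),B(165,328),.047),"rFR":(t(524,160),B(263,376),.047),"rFL":(t(278,212),B(138,553),.047),
"jL":(t(290,184),B(128,472),.117),"jR":(t(419,154),B(197,385),.117),"sh":(t(763,152),D(709,395),.09),
"stBL":(t(33,78),C(345,460),.018),"stBR":(t(109,73),C(438,377),.018),"stFR":(t(116,186),C(552,487),.018),"stFL":(t(38,188),C(460,580),.018),
"saB":(t(45,72),C(366,352),.11),"saF":(t(52,186),C(485,497),.11)}
for k,(a,b,z) in L.items():
    x,e=tri([(T,a),(S,b)]); print(k,x,round(e,4),onz(T,a,z)[:2],onz(S,b,z)[:2])
E
```

```text
rBL [0.5328 0.1809 0.0274] 0.0013 [0.531  0.1775] [0.5228 0.1886]
rBR [ 0.601  -0.104   0.0396] 0.0019 [ 0.5989 -0.1048] [ 0.5977 -0.0977]
rFR [ 0.4625 -0.137   0.0368] 0.0012 [ 0.4635 -0.1353] [ 0.4566 -0.1304]
rFL [0.3962 0.1422 0.0164] 0.002 [0.3989 0.1405] [0.3826 0.1528]
jL [0.4319 0.122  0.1151] 0.0001 [0.4319 0.1217] [0.4311 0.123 ]
jR [ 0.4668 -0.0165  0.1138] 0.0005 [ 0.4671 -0.0161] [ 0.4647 -0.0147]
sh [ 0.3614 -0.3941  0.2082] 0.1192 [ 0.478  -0.3937] [ 0.2825 -0.5898]
stBL [0.4544 0.3457 0.1054] 0.1029 [0.5452 0.4314] [0.3962 0.2749]
stBR [0.4561 0.2638 0.1186] 0.1055 [0.553  0.3438] [0.3998 0.1823]
stFR [0.34   0.2601 0.1292] 0.0969 [0.4232 0.3303] [0.2817 0.1802]
stFL [0.3377 0.3411 0.122 ] 0.0969 [0.4189 0.4197] [0.278  0.2719]
saB [0.461  0.3105 0.1918] 0.098 [0.5468 0.3924] [0.41   0.2374]
saF [0.3446 0.3116 0.1803] 0.0938 [0.4238 0.3791] [0.2811 0.2477]
```

```bash
python3 - <<'E'
from h import *
np.set_printoptions(precision=4,suppress=True)
T=eyes.camera_params("top");S=eyes.camera_params("scene")
f=lambda u,v,s,x,y:((u+.5)/s-.5+x,(v+.5)/s-.5+y)
t=lambda u,v:f(u,v,3,150,190); C=lambda u,v:f(u-300,v-300,300/90,145,280);D=lambda u,v:f(u-600,v-300,300/45,380,150)
L={"sh":(t(763,152),D(709,395),.09),
"stBL":(t(33,78),C(345,460),.018),"stBR":(t(109,73),C(438,377),.018),"stFR":(t(116,186),C(552,487),.018),"stFL":(t(38,188),C(460,580),.018),
"saB":(t(45,72),C(366,352),.11),"saF":(t(52,186),C(485,497),.11)}
for k,(a,b,z) in L.items():
    x,e=tri([(T,a),(S,b)]); print(k,x,round(e,4),onz(T,a,z)[:2],onz(S,b,z)[:2])
o,W=r.observe(),eyes.camera_params("wrist")
print(W["mtx"].tolist(),W["pose"])
from scipy.spatial.transform import Rotation as Ro
R=Ro.from_quat(o["eef_rot"]).as_matrix();print(R); print("cam in tool",R.T@(W["pose"][:3,3]-o["ee_pos"]),R.T@W["pose"][:3,:3])
E
```

```text
sh [ 0.4783 -0.397   0.0771] 0.0002 [ 0.478  -0.3937] [ 0.4717 -0.383 ]
stBL [0.5452 0.4326 0.0121] 0.0006 [0.5452 0.4314] [0.5415 0.4325]
stBR [0.5539 0.3458 0.013 ] 0.001 [0.553  0.3438] [0.5518 0.3474]
stFR [0.4249 0.3332 0.0142] 0.0027 [0.4232 0.3303] [0.4251 0.3358]
stFL [0.418  0.4205 0.0119] 0.0012 [0.4189 0.4197] [0.4147 0.42  ]
saB [0.5455 0.3893 0.1158] 0.0017 [0.5468 0.3924] [0.548  0.3873]
saF [0.422  0.3844 0.0843] 0.0019 [0.4238 0.3791] [0.4089 0.3862]
[[375.55965756537086, 0.0, 275.0242349708272], [0.0, 375.55965756537086, 210.183261573624], [0.0, 0.0, 1.0]] [[-0.2859 -0.916  -0.2815  0.1015]
 [ 0.9582 -0.2725 -0.0869 -0.6208]
 [ 0.0029 -0.2946  0.9556  0.3845]
 [ 0.      0.      0.      1.    ]]
[[-0.9581 -0.2865 -0.0007]
 [-0.2865  0.9581  0.0019]
 [ 0.0001  0.002  -1.    ]]
cam in tool [ 0.0808  0.0009 -0.163 ] [[-0.0006  0.9556  0.2947]
 [ 1.      0.0008 -0.0006]
 [-0.0008  0.2947 -0.9556]]
```

The measurements agree with the text. The shaker is near (0.477, -0.393), the rack centre near (0.498, 0.019) with yaw about 13.5°, and the stand near (0.486, 0.382) with yaw about 5.6°. I'm moving over the shaker and turning the fingers to close along the rack's x.

```bash
python3 jog.py '0.087 -0.0574 0.0185 0.0033 0 0 0;0.087 -0.0574 0.0185 0.0033 0 0 0;0.087 -0.0574 0.0185 0.0033 0 0 0;0.087 -0.0574 0.0185 0.0033 0 0 0;0.087 -0.0574 0.0185 0.0033 0 0 0;0.087 -0.0574 0.0185 0.0033 0 0 0'
python3 jog.py '0.087 0 0 0 0 0 -0.188;0.087 0 0 0 0 0 -0.188;0.087 0 0 0 0 0 -0.188;0.087 0 0 0 0 0 -0.188;0.087 0 0 0 0 0 -0.188;0.087 0 0 0 0 0 -0.188;0.087 0 0 0 0 0 -0.188;0.087 0 0 0 0 0 -0.188'
python3 - <<'E'
from h import *
W=eyes.camera_params("wrist"); im=eyes.get_image("wrist"); cv2.imwrite("pics/w1.png",im); np.save("w1.npy",W["pose"])
print(r.observe()["joint_pos"],proj(W,[.477,-.393,0]),proj(W,[.477,-.393,.09]))
E
```

```text
t: 0.85
ee_pos: [0.4786, -0.3922, 0.2023]
eef_rot: [-0.145, 0.989, 0.0, -0.0]
ft_force: [1.0, -1.3, -0.4]
grip_width: 0.0872
grasp_force: 0.0
t: 1.85
ee_pos: [0.477, -0.3934, 0.2021]
eef_rot: [0.782, -0.623, -0.001, 0.0]
ft_force: [-0.2, -0.2, -0.3]
grip_width: 0.0871
grasp_force: 0.0
[-4.28296846e-01  3.88296433e-01 -3.89243770e-02 -2.73692422e-04
 -1.14464038e+00  6.58569272e-01] [275.13008327 178.91237684] [275.35891553 204.57743648]
```

View pics/w1.png

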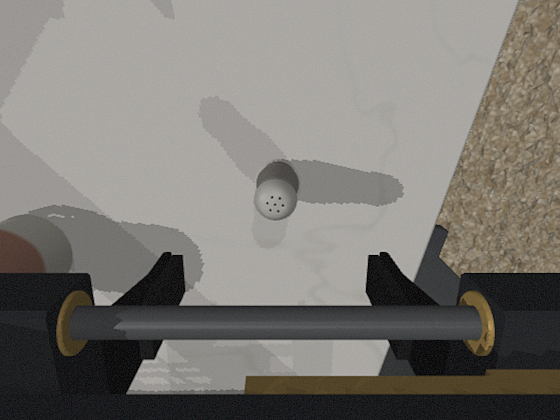

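The wrist view shows the shaker's cap centre at (276,201). I predicted (275,205), so it is about 2.6 mm further along tool +x. I'll check its height by triangulating the views.

```bash
python3 - <<'E'
from h import *
W=eyes.camera_params("wrist");T=eyes.camera_params("top");S=eyes.camera_params("scene")
a=(W,(276,201));t=(T,(404.,240.3));s=(S,(396.,163.9))
for c in([a,t],[a,s],[a,t,s]): print(tri(c))
from scipy.spatial.transform import Rotation as Ro
o=r.observe();R=Ro.from_quat(o["eef_rot"]).as_matrix();print("delta tool",R.T@(tri([a,t,s])[0]-o["ee_pos"]),R.T@(onz(W,(276,201),.09)-o["ee_pos"]))
E
```

```text
(array([ 0.47757772, -0.39475477,  0.08626943]), np.float64(0.0006010398402956335))
(array([ 0.47649244, -0.3932418 ,  0.08034489]), np.float64(8.991440220629608e-05))
(array([ 0.47719531, -0.39445498,  0.08051568]), np.float64(0.001981729055787887))
delta tool [1.12808562e-03 8.22095681e-05 1.21658235e-01] [0.00250797 0.00036851 0.11217293]
```

The height comes out at about 0.085, against 0.090 in the text, so it's consistent. I'll descend and grip.

```bash
python3 jog.py '0.087 0.002 0 0.05 0 0 0;0.087 0 0 0.05 0 0 0;0.087 0 0 0.04 0 0 0;0.087 0 0 0.021 0 0 0;0.087 0 0 0 0 0 0' && python3 jog.py '0.03 0 0 0 0 0 0;0.03 0 0 0 0 0 0;0.03 0 0 0 0 0 0;0.03 0 0 0 0 0 0;0.03 0 0 0 0 0 0;0.03 0 0 0 0 0 0' 15
```

```text
t: 2.52
ee_pos: [0.4762, -0.3948, 0.0394]
eef_rot: [0.78, -0.626, -0.003, 0.001]
ft_force: [0.2, -0.3, 0.8]
grip_width: 0.0869
grasp_force: 0.0
t: 3.28
ee_pos: [0.4773, -0.3956, 0.0419]
eef_rot: [0.78, -0.625, -0.0, 0.0]
ft_force: [-1.6, -1.5, 1.7]
grip_width: 0.0374
grasp_force: 14.9
```

The opening of 37.4 mm is less than the 44 mm body, so I'll look before lifting.

```bash
python3 - <<'E'
from h import *
im=eyes.get_image("wrist"); s=eyes.get_image("scene")
b=cv2.resize(s[100:220,330:490],(560,420),interpolation=cv2.INTER_CUBIC)
cv2.imwrite("pics/w2.png",cv2.resize(np.hstack([im[150:400,120:440],b[:250,:320]*0+cv2.resize(b,(320,250))]),(800,312)))
E
```

```text
(no output)
```

View pics/w2.png

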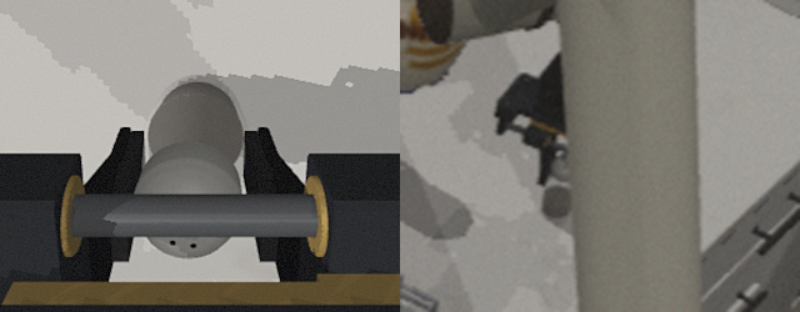

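```bash
python3 - <<'E'
from h import *
W=eyes.camera_params("wrist")
x,y=r.observe()["ee_pos"][:2]
for z in(0,.045,.066,.09): print(z,[proj(W,[x+a,y+b,z]).round(0).tolist() for a,b in((0,0),(.022*.223,-.022*.974),(.022*.974,.022*.223),(-.022*.974,-.022*.223))])
print(r.observe()["grip_width"])
E
```

```text
0 [[276.0, 238.0], [276.0, 202.0], [238.0, 238.0], [313.0, 238.0]]
0.045 [[276.0, 273.0], [276.0, 229.0], [229.0, 273.0], [323.0, 273.0]]
0.066 [[276.0, 296.0], [276.0, 247.0], [224.0, 296.0], [329.0, 296.0]]
0.09 [[277.0, 331.0], [276.0, 275.0], [215.0, 331.0], [338.0, 330.0]]
0.03738276953451387
```

The cap looks centred between the pads and the body looks upright. The glass is transparent, so the visible inner body is narrower. I'll lift and check that the hold doesn't slip.

```bash
python3 jog.py '0.03 0 0 -0.005 0 0 0;0.03 0 0 -0.01 0 0 0;0.03 0 0 -0.03 0 0 0;0.03 0 0 -0.06 0 0 0;0.03 0 0 -0.06 0 0 0;0.03 0 0 0 0 0 0' 20; python3 - <<'E'
from h import *
im=eyes.get_image("wrist"); s=eyes.get_image("scene")
cv2.imwrite("pics/w3.png",np.hstack([cv2.resize(im[150:400,120:440],(400,312)),cv2.resize(s[60:220,330:490],(400,312),interpolation=cv2.INTER_CUBIC)]))
E
```

```text
t: 4.12
ee_pos: [0.4808, -0.3975, 0.2142]
eef_rot: [0.781, -0.625, 0.007, -0.001]
ft_force: [0.2, -0.0, -0.8]
grip_width: 0.0373
grasp_force: 19.6
```

View pics/w3.png

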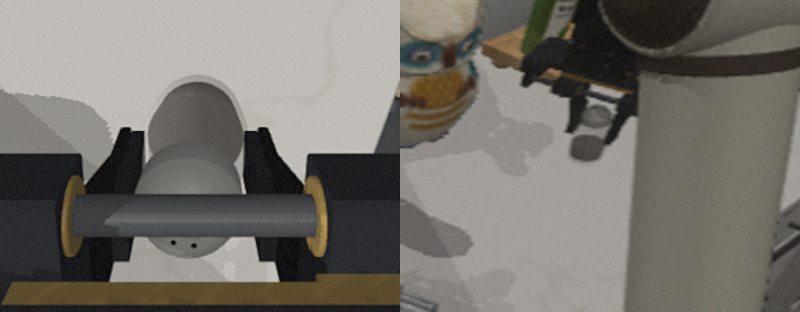

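The shaker moved with the gripper and the view is unchanged, so the hold is firm. I'm moving over the gallery to look at the rack.

```bash
python3 jog.py '0.03 -0.04 -0.006 -0.03 0 0 0;0.03 -0.058 -0.009 -0.02 0 0 0;0.03 -0.058 -0.009 -0.005 0 0 0;0.03 -0.058 -0.009 0 0 0 0;0.03 -0.058 -0.009 0 0 0 0;0.03 -0.058 -0.009 0 0 0 0;0.03 -0.058 -0.009 0 0 0 0;0.03 -0.05 -0.009 0 0 0 0' && python3 jog.py '0.03 0 0 0 0 0 0;0.03 0 0 0 0 0 0;0.03 0 0 0 0 0 0'; python3 - <<'E'
from h import *
W=eyes.camera_params("wrist");np.save("w4.npy",W["pose"])
im=eyes.get_image("wrist"); cv2.imwrite("pics/w4.png",cv2.resize(im,(784,588),interpolation=cv2.INTER_CUBIC))
E
```

```text
t: 5.22
ee_pos: [0.448, 0.0486, 0.2601]
eef_rot: [0.781, -0.625, -0.001, 0.001]
ft_force: [-0.3, -0.4, -1.0]
grip_width: 0.0374
grasp_force: 19.6
t: 5.6
ee_pos: [0.4492, 0.0459, 0.2611]
eef_rot: [0.78, -0.626, -0.0, 0.001]
ft_force: [-0.3, 0.3, 0.1]
grip_width: 0.0373
grasp_force: 19.6
```

View pics/w4.png

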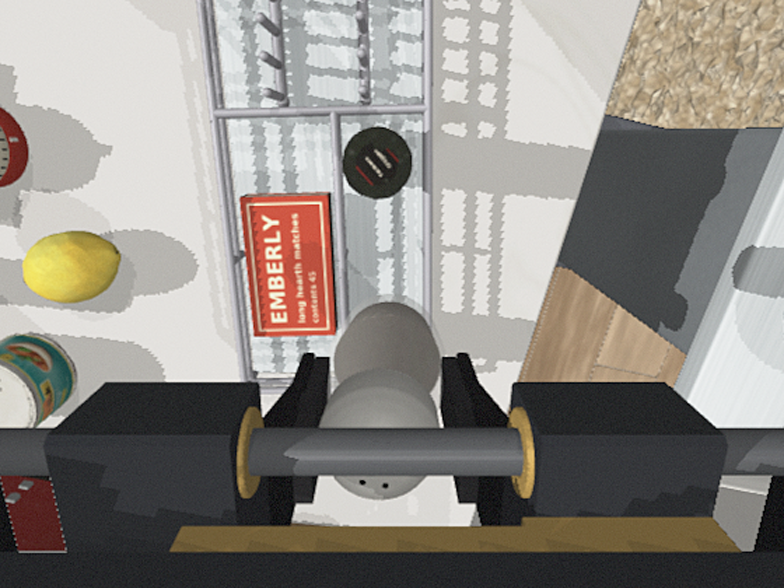

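In the wrist view (enlarged 1.4x), the divider rail meets the rear, mid and front rails at (215,113), (335,110) and (427,108). The right jar's cap is at (378,162), and the tine tops are near (262,58) and (361,60). I'll fit the rack pose to these together with the top view.

```bash
cat > fit.py <<'E'
from h import *
from scipy.optimize import least_squares
np.set_printoptions(precision=4,suppress=True)
T=eyes.camera_params("top");W=dict(eyes.camera_params("wrist"));W["pose"]=np.load("w4.npy")
w=lambda u,v:(W,(u/1.4,v/1.4)); t=lambda u,v:(T,((u+.5)/3-.5+150,(v+.5)/3-.5+190))
# rack coords: (x or None, y or None)
P=[(w(215,113),.073,-.063),(w(335,110),-.009,-.063),(w(427,108),-.073,-.063),(w(204,10),.073,None),(w(230,230),.073,None),(w(427,10),-.073,None),(w(429,230),-.073,None),(w(345,260),-.009,None)]
Q=[(t(249,94),.073,.147),(t(499,40),.073,-.147),(t(524,160),-.073,-.147),(t(278,212),-.073,.147)]
def fit(P,z=.045):
    def res(p):
        c,s=np.cos(p[2]),np.sin(p[2]);o=[]
        for (cam,uv),x,y in P:
            d=onz(cam,uv,z)[:2]-p[:2]; q=(c*d[0]+s*d[1],-s*d[0]+c*d[1])
            if x is not None:o.append(q[0]-x)
            if y is not None:o.append(q[1]-y)
        return np.array(o)
    k=least_squares(res,[.498,.019,.235],loss="soft_l1",f_scale=.003); return k.x,res(k.x)*1000
for n,p in(("wrist",P),("top",Q),("both",P+Q)):
    x,e=fit(p); print(n,x,np.degrees(x[2]),e.round(1))
x=fit(P)[0];c,s=np.cos(x[2]),np.sin(x[2]);R=np.array([[c,-s],[s,c]])
print("gallery",x[:2]+R@[-.041,.042],"slot1",x[:2]+R@[0,-.105])
j=onz(*w(378,162),.117)[:2];print("jarR",j,R.T@(j-x[:2])); jl=np.array([.4319,.1217]);print("jarL rack",R.T@(jl-x[:2]))
for X in(.03,-.03): print("tines",[(proj(W,[*(x[:2]+R@[X,y]),.074])*1.4).round(0).tolist() for y in(-.0735,-.0945,-.1155)])
E
python3 fit.py; python3 -c "
from h import *
print(r.observe()['ee_pos'],r.observe()['eef_rot'])"
```

```text
wrist [0.4959 0.0244 0.2496] 14.301158661299318 [-0.1 -0.7  0.  -0.   1.4  0.7 -1.1 -0.8  0.9  0.7 -1.1]
top [0.4979 0.02   0.2359] 13.516501947944313 [-3.9 -1.4 -3.9  1.9  3.2  3.9  4.9 -6.5]
both [0.4968 0.0225 0.2407] 13.79171103266979 [-0.   2.   0.1  2.   1.5  2.1 -0.4 -1.4  1.6  0.  -1.9 -2.7 -4.4 -4.1
 -1.1  2.9  1.5  6.  -8.9]
gallery [0.4458 0.055 ] slot1 [ 0.5218 -0.0774]
jarR [ 0.467  -0.0156] [-0.0379 -0.0316]
jarL rack [-0.038   0.1101]
tines [[267.0, 92.0], [264.0, 56.0], [260.0, 18.0]]
tines [[364.0, 89.0], [362.0, 52.0], [361.0, 14.0]]
[0.44933227 0.04584894 0.26125159] [ 7.79841778e-01 -6.25976397e-01 -2.84375547e-04  5.19979260e-04]
```

The wrist fit has residuals of about 1 mm or less, so I'll use it: rack at (0.4959, 0.0244), yaw 14.3°. The midpoint between the jars matches the gallery centre. I'm lowering the shaker, with a small correction for offset and yaw.

```bash
python3 jog.py '0.03 -0.0078 0.0014 0 0 0 -0.031;0.03 0 0 0.02 0 0 0;0.03 0 0 0.04 0 0 0;0.03 0 0 0.04 0 0 0;0.03 0 0 0 0 0 0;0.03 0 0 0 0 0 0' && python3 - <<'E'
from h import *
o=r.observe();print(o["ee_pos"],o["eef_rot"],o["ft_force"])
exec(open("fit.py").read().split("for n,p")[0])
x=fit(P)[0];c,s=np.cos(x[2]),np.sin(x[2]);R=np.array([[c,-s],[s,c]]);print("tcp in rack",R.T@(o["ee_pos"][:2]-x[:2]))
V=eyes.camera_params("wrist")
im=eyes.get_image("wrist"); cv2.imwrite("pics/w5.png",cv2.resize(im[60:400,120:440],(565,600),interpolation=cv2.INTER_CUBIC))
E
```

```text
t: 6.4
ee_pos: [0.4477, 0.0545, 0.1633]
eef_rot: [0.79, -0.613, 0.001, -0.001]
ft_force: [-0.1, -0.9, -1.1]
grip_width: 0.037
grasp_force: 19.6
[0.44769718 0.05449527 0.16328521] [ 0.79025675 -0.61277437  0.00092042 -0.00100047] [-0.05981326 -0.87683371 -1.11940413]
tcp in rack [-0.0393  0.0411]
```

View pics/w5.png

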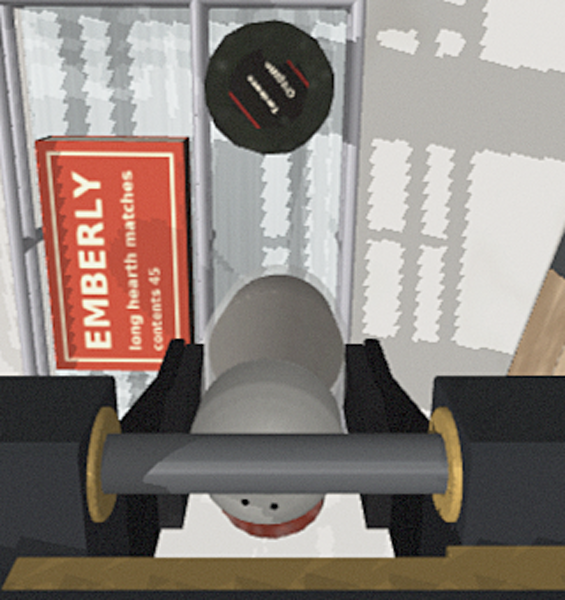

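The shaker is lined up between the mid rail (x≈200) and front rail (x≈350), with the right jar clear at (270,87). I'm descending.

```bash
python3 jog.py '0.03 0 0.001 0.04 0 0 0;0.03 0 0 0.03 0 0 0;0.03 0 0 0.02 0 0 0;0.03 0 0 0.01 0 0 0;0.03 0 0 0 0 0 0' && python3 jog.py '0.03 0 0 0.002 0 0 0;0.03 0 0 0.002 0 0 0;0.03 0 0 0 0 0 0'
```

```text
t: 7.08
ee_pos: [0.4462, 0.0542, 0.0623]
eef_rot: [0.79, -0.613, 0.0, -0.0]
ft_force: [-1.2, -0.3, 0.4]
grip_width: 0.0376
grasp_force: 19.6
t: 7.45
ee_pos: [0.4456, 0.054, 0.058]
eef_rot: [0.79, -0.613, 0.0, -0.0]
ft_force: [-0.9, 0.7, -0.9]
grip_width: 0.0373
grasp_force: 19.6
```

```bash
python3 jog.py '0.03 0 0 0.001 0 0 0;0.03 0 0 0.001 0 0 0;0.03 0 0 0 0 0 0'; python3 jog.py '0.03 0 0 0.001 0 0 0;0.03 0 0 0 0 0 0'; python3 jog.py '0.03 0 0 0.001 0 0 0;0.03 0 0 0 0 0 0'
```

```text
t: 7.82
ee_pos: [0.4454, 0.0539, 0.0556]
eef_rot: [0.79, -0.613, -0.0, 0.0]
ft_force: [0.4, 0.5, -1.7]
grip_width: 0.0372
grasp_force: 19.6
t: 8.07
ee_pos: [0.4454, 0.0539, 0.0547]
eef_rot: [0.79, -0.613, -0.0, 0.0]
ft_force: [0.1, 0.4, -1.1]
grip_width: 0.0374
grasp_force: 19.6
t: 8.32
ee_pos: [0.4456, 0.054, 0.0539]
eef_rot: [0.79, -0.613, 0.0, -0.0]
ft_force: [-0.4, 0.1, 1.2]
grip_width: 0.0371
grasp_force: 19.8
```

```bash
python3 jog.py '0.03 0 0 0.001 0 0 0;0.03 0 0 0 0 0 0'
```

```text
t: 8.57
ee_pos: [0.4457, 0.054, 0.0537]
eef_rot: [0.79, -0.613, 0.0, -0.0]
ft_force: [-3.2, 0.7, 8.5]
grip_width: 0.037
grasp_force: 20.4
```

It has touched down, with 8.5 N of contact. I'll ease off, release and retreat.

```bash
python3 jog.py '0.03 0 0 -0.0006 0 0 0;0.05 0 0 0 0 0 0;0.07 0 0 0 0 0 0;0.07 0 0 0 0 0 0;0.07 0 0 0 0 0 0' && python3 jog.py '0.07 0 0 -0.02 0 0 0;0.07 0 0 -0.03 0 0 0;0.07 0 0 -0.06 0 0 0;0.07 0 0 -0.06 0 0 0;0.07 -0.05 0 -0.02 0 0 0;0.07 -0.05 0 0 0 0 0;0.07 0 0 0 0 0 0'; python3 - <<'E'
from h import *
im=eyes.get_image("wrist"); s=eyes.get_image("top"); sc=eyes.get_image("scene")
W=eyes.camera_params("wrist");np.save("w6.npy",W["pose"])
cv2.imwrite("pics/w6.png",np.hstack([im[:300,100:460],cv2.resize(sc[185:315,230:360],(300,300),interpolation=cv2.INTER_CUBIC)]))
E
```

```text
t: 9.2
ee_pos: [0.4455, 0.054, 0.0532]
eef_rot: [0.79, -0.613, -0.0, 0.0]
ft_force: [-0.2, 0.2, 0.6]
grip_width: 0.0669
grasp_force: 0.0
t: 10.07
ee_pos: [0.4201, 0.1531, 0.2436]
eef_rot: [0.791, -0.611, -0.0, -0.001]
ft_force: [0.4, -0.7, -0.0]
grip_width: 0.0704
grasp_force: 0.0
```

View pics/w6.png

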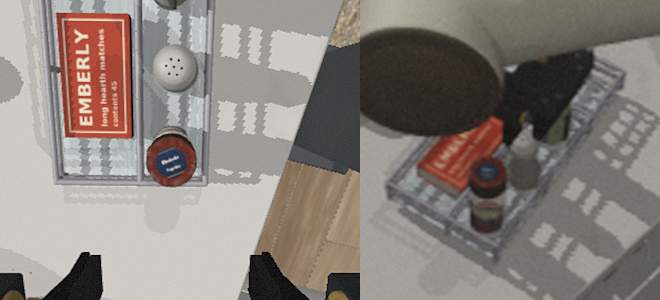

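The shaker stands upright between the jars, and the jars haven't moved: caps are at (175,67) for the shaker and (171,158) for the left jar. Next I'm going above the stand and turning the fingers across the disc.

```bash
python3 jog.py '0.07 -0.0415 -0.0245 -0.03 0 0 0;0.087 -0.0415 -0.0245 0 0 0 0;0.087 -0.0415 -0.0245 0 0 0 0;0.087 -0.0415 -0.0245 0 0 0 0;0.087 -0.0415 -0.0245 0 0 0 0' && python3 jog.py '0.087 0 0 0 0 0 -0.177;0.087 0 0 0 0 0 -0.177;0.087 0 0 0 0 0 -0.177;0.087 0 0 0 0 0 -0.177;0.087 0 0 0 0 0 -0.177;0.087 0 0 0 0 0 -0.177;0.087 0 0 0 0 0 -0.177;0.087 0 0 0 0 0 -0.177'; python3 jog.py '0.087 0 0 0 0 0 0;0.087 0 0 0 0 0 0'; python3 - <<'E'
from h import *
np.set_printoptions(precision=4,suppress=True)
W=eyes.camera_params("wrist");im=eyes.get_image("wrist");np.save("w7.npy",W["pose"]);cv2.imwrite("pics/w7.png",im)
for n,X in(("stand",[.4855,.3815,0]),("top",[.4855,.387,.154]),("backrim",[.55,.389,.089]),("frontrim",[.421,.385,.089]),("cBL",[.5452,.432,.018]),("cBR",[.5535,.345,.018]),("cFR",[.424,.332,.018]),("cFL",[.418,.42,.018])): print(n,proj(W,X).round(0))
h=cv2.cvtColor(im,cv2.COLOR_BGR2HSV)
for v in range(20,250,20):
    row=im[v,150:400:6]; print(v," ".join(f"{int(g[1])}{'b' if int(g[2])-int(g[0])>30 else ''}" for g in row))
E
```

```text
t: 10.85
ee_pos: [0.489, 0.3823, 0.2728]
eef_rot: [0.789, -0.614, 0.0, 0.001]
ft_force: [-0.1, 0.3, -0.3]
grip_width: 0.0867
grasp_force: 0.0
t: 11.85
ee_pos: [0.4887, 0.3807, 0.2727]
eef_rot: [0.999, 0.05, -0.0, 0.001]
ft_force: [-0.1, 0.3, -0.8]
grip_width: 0.0868
grasp_force: 0.0
t: 12.1
ee_pos: [0.4882, 0.3815, 0.273]
eef_rot: [0.999, 0.046, -0.0, 0.0]
ft_force: [-0.1, -0.4, 0.5]
grip_width: 0.0868
grasp_force: 0.0
stand [276. 169.]
top [269. 206.]
backrim [274. 117.]
frontrim [267. 249.]
cBL [234. 114.]
cBR [315. 113.]
cFR [313. 227.]
cFL [238. 225.]
20 171 173 172 173 172 172 170 173 176 173 169 172 175 175 171 171 172 176 171 170 173 173 170 170 169 178 171 174 174 171 173 173 175 175 170 173 174 173 173 173 173 173
40 171 174 172 172 172 171 171 173 173 172 176 171 175 173 176 175 172 173 173 175 170 174 173 175 171 171 173 173 175 173 154 158 158 157 154 158 156 173 173 172 174 173
60 173 174 173 174 172 174 173 172 171 175 170 172 171 172 175 171 171 173 173 173 170 172 175 174 173 170 171 176 157 156 155 154 156 154 153 158 157 174 175 170 174 173
80 173 173 174 170 176 17
[... 873 characters left out ...]
174 173 172 162 163 163 165 165 162 166 161 165 106b 115b 125b 124b 128b 95b 213 102 84b 101b 113b 115b 109b 112 156 175 171 175 173 174 175 175 172 173 176 177 174 176
200 175 173 171 175 173 173 170 160 163 163 161 163 164 162 145 120b 123b 125b 127b 97b 214 100 100b 106b 116b 118b 125b 128 152 173 174 169 176 176 176 176 177 175 175 175 177 174
220 175 175 173 175 174 176 174 172 176 177 175 176 168 168 171 129b 123b 139b 124b 97b 194 95 97b 120b 124b 125b 119b 143 175 175 172 173 175 175 175 170 173 172 171 175 172 175
240 176 176 173 176 175 176 173 174 174 174 176 177 172 176 175 173 176 172 177 135 159 103 163 156 176 175 173 175 173 173 177 173 175 172 169 173 174 172 176 174 176 165
```

The rim shows as a bright band at column 270, rows about 105 to 240, as projected. I'll fit the disc's plane and the stand's position numerically.

```bash
cat > sau.py <<'E'
from h import *
from scipy.optimize import least_squares
np.set_printoptions(precision=4,suppress=True)
W=dict(eyes.camera_params("wrist"));W["pose"]=np.load("w7.npy");im=cv2.imread("pics/w7.png").astype(int)
g=im[:,:,1];rows=[];cols=[];wd=[]
for v in range(98,262):
    k=np.where(g[v,255:290]>188)[0]
    if len(k)>=3: rows.append(v);cols.append(255+k.mean());wd.append(len(k))
rows=np.array(rows);cols=np.array(cols)
print("rows",rows.min(),rows.max(),"col",cols[[0,len(cols)//2,-1]],"width px",np.median(wd))
th=np.radians(np.linspace(-10,190,300))
def rim(p):
    x0,y0,yaw,lean=p; ex=np.array([np.cos(yaw),np.sin(yaw),0]); ey=np.array([-np.sin(yaw),np.cos(yaw),0]); up=np.cos(lean)*np.array([0,0,1])+np.sin(lean)*ey
    c=np.array([x0,y0,.089]); return np.array([proj(W,c+.065*(np.cos(t)*ex+np.sin(t)*up)) for t in th])
def res(p):
    q=rim(p);o=np.argsort(q[:,1]);e=np.interp(rows,q[o,1],q[o,0])-cols
    return np.r_[e,3*(q[:,1].min()-rows.min())*.3, (p[3])*10]
k=least_squares(res,[.4855,.385,.098,0],x_scale=[.01,.01,.1,.1],loss="soft_l1");print(k.x,np.degrees(k.x[2:]),"rms",np.std(k.fun[:-2]))
br=((im[:,:,2]-im[:,:,0])>25).astype(np.uint8)[90:245,215:335];br=cv2.morphologyEx(br,cv2.MORPH_CLOSE,np.ones((13,13)))
c=max(cv2.findContours(br,0,2)[0],key=cv2.contourArea); b=cv2.boxPoints(cv2.minAreaRect(c))+[215,90]
X=np.array([onz(W,q.tolist(),.018)[:2] for q in b]);print(X,"centre",X.mean(0),"sides",np.linalg.norm(np.diff(X,axis=0),axis=1))
E
python3 sau.py
```

```text
rows 122 219 col [270.  269.5 271. ] width px 5.0
[0.4802 0.3846 0.1201 0.0139] [6.8793 0.7939] rms 0.2027206075850819
[[0.5475 0.4358]
 [0.5555 0.3489]
 [0.4275 0.3334]
 [0.4187 0.4284]] centre [0.4873 0.3866] sides [0.0872 0.129  0.0955]
```

```bash
python3 -c "
import cv2
im=cv2.imread('pics/w7.png')
for v in (105,112,130,160,190,206,230,240,250): print(v,[tuple(int(c) for c in p)[::2] for p in im[v,260:284]])
"
```

```text
105 [(153, 158), (153, 158), (152, 160), (154, 160), (148, 156), (154, 161), (149, 159), (156, 161), (154, 159), (157, 162), (151, 157), (154, 160), (151, 158), (150, 158), (152, 158), (153, 160), (147, 153), (153, 160), (149, 157), (153, 158), (148, 158), (151, 156), (151, 160), (152, 160)]
112 [(81, 148), (79, 149), (86, 154), (84, 154), (86, 156), (82, 154), (81, 151), (83, 151), (84, 149), (79, 147), (81, 150), (91, 160), (86, 158), (85, 158), (87, 157), (89, 156), (83, 148), (86, 150), (82, 147), (85, 151), (87, 156), (86, 154), (86, 154), (83, 151)]
130 [(87, 146), (92, 156), (95, 162), (95, 164), (95, 165), (85, 154), (128, 151), (168, 175), (179, 189), (191, 203), (193, 205), (192, 202), (169, 178), (151, 160), (129, 134), (87, 110), (86, 138), (80, 137), (79, 139), (82, 139), (84, 143), (87, 147), (89, 150), (91, 150)]
160 [(67, 110), (65, 111), (67, 111), (67, 114), (66, 117), (64, 112), (136, 151), (184, 193), (196, 203), (212, 214), (214, 211), (208, 212), (181, 192), (156, 165), (134, 141), (100, 105), (98, 98), (79, 97), (65, 111), (65, 107), (66, 108), (62, 108), (62, 
[... 743 characters left out ...]
27, 134), (115, 121), (85, 89), (107, 114), (131, 136), (133, 139), (132, 140), (133, 138), (128, 137), (131, 137)]
240 [(168, 177), (171, 178), (166, 173), (149, 156), (132, 137), (130, 134), (131, 137), (127, 131), (123, 130), (143, 152), (148, 159), (151, 159), (151, 159), (137, 144), (114, 121), (103, 108), (96, 101), (120, 124), (137, 143), (129, 134), (154, 161), (177, 184), (156, 164), (127, 133)]
250 [(169, 177), (173, 179), (174, 181), (151, 157), (129, 136), (133, 140), (133, 140), (129, 133), (116, 124), (117, 124), (125, 136), (129, 135), (132, 141), (124, 131), (106, 111), (100, 108), (123, 129), (135, 141), (131, 135), (127, 133), (130, 135), (135, 142), (138, 145), (130, 135)]
```

```bash
sed -i 's/^print("rows".*/rows=np.array([130,160,190,206,230,240]);cols=np.array([270.3,270.9,271.2,271.4,271.8,272.0])/; s/rows.min()/118/' sau.py; python3 sau.py|head -1; python3 - <<'E'
from h import *
W=eyes.camera_params("wrist")
o=r.observe();print(o["ee_pos"],o["eef_rot"],eyes.camera_params("wrist")["pose"][:3,3]-np.load("w7.npy")[:3,3])
print([proj(W,[.485,y,.154]).round(1).tolist() for y in(.382,.384,.386)],proj(W,[.549,.39,.089]),proj(W,[.42,.38,.089]))
E
```

```text
[ 0.4837  0.3858  0.1035 -0.0118] [ 5.9285 -0.6761] rms 0.06267854216247244
[0.48812296 0.38166656 0.27309903] [ 9.98912762e-01  4.66179117e-02 -1.63284499e-04  1.93013352e-04] [-0.00013477  0.00023578  0.00010299]
[[275.8, 207.1], [273.3, 206.9], [270.7, 206.6]] [273.45023813 117.52637573] [271.6401623 250.4278381]
```

The saucer's centre is (0.4845, 0.3855) with yaw 5.9°, inside the dowels and consistent with the stand. I'm descending and gripping.

```bash
python3 jog.py '0.087 -0.0033 -0.0039 0.03 0 0 -0.01;0.087 0 0 0.05 0 0 0;0.087 0 0 0.05 0 0 0;0.087 0 0 0.032 0 0 0;0.05 0 0 0 0 0 0;0.02 0 0 0 0 0 0;0.02 0 0 0 0 0 0' 25 && python3 jog.py '0 0 0 0 0 0 0;0 0 0 0 0 0 0;0 0 0 0 0 0 0;0 0 0 0 0 0 0'
```

```text
t: 13.02
ee_pos: [0.485, 0.3868, 0.1135]
eef_rot: [0.999, 0.053, 0.001, -0.001]
ft_force: [-0.1, 0.4, -0.2]
grip_width: 0.0648
grasp_force: 0.0
t: 13.52
ee_pos: [0.4841, 0.3858, 0.1114]
eef_rot: [0.999, 0.053, 0.0, -0.0]
ft_force: [0.7, -0.8, -0.4]
grip_width: 0.0252
grasp_force: 0.0
```

```bash
python3 jog.py '0 0 0 0 0 0 0;0 0 0 0 0 0 0;0 0 0 0 0 0 0;0 0 0 0 0 0 0' 25
```

```text
t: 14.02
ee_pos: [0.4841, 0.3858, 0.1112]
eef_rot: [0.999, 0.053, -0.0, 0.0]
ft_force: [0.2, -0.6, -0.7]
grip_width: 0.0085
grasp_force: 25.0
```

Gripped: 8.5 mm opening, 25 N. I'm lifting well clear of the dowels and jars.

```bash
python3 jog.py '0 0 0 -0.005 0 0 0;0 0 0 -0.02 0 0 0;0 0 0 -0.04 0 0 0;0 0 0 -0.05 0 0 0;0 0 0 -0.04 0 0 0;0 0 0 0 0 0 0;0 0 0 0 0 0 0' 30; python3 - <<'E'
from h import *
from scipy.spatial.transform import Rotation as Ro
o=r.observe();R=Ro.from_quat(o["eef_rot"]).as_matrix();print(o["ee_pos"],R[:,:2],o["ft_torque"],"delta",R.T@(np.array([.5218,-.0774,.2665])-o["ee_pos"]),np.degrees(np.arctan2(R[1,0],R[0,0])))
E
```

```text
t: 14.9
ee_pos: [0.4831, 0.3852, 0.2648]
eef_rot: [0.999, 0.053, -0.001, 0.001]
ft_force: [-0.2, -0.2, -3.7]
grip_width: 0.0089
grasp_force: 30.0
[0.48314761 0.38520483 0.26477362] [[ 0.99440239  0.10562174]
 [ 0.10561774 -0.99440562]
 [-0.00296156  0.00122662]] [-0.11563812  0.19333289  0.01690456] delta [-0.01042837  0.46410149 -0.00112622] 6.062785203869828
```

```bash
python3 jog.py '0 -0.0013 0.045 0 0 0 0;0 -0.0013 0.06 0 0 0 0;0 -0.0013 0.06 0 0 0 0;0 -0.0013 0.06 0 0 0 0;0 -0.0013 0.06 0 0 0 0;0 -0.0013 0.06 0 0 0 0;0 -0.0013 0.06 0 0 0 0;0 -0.0013 0.059 0 0 0 0' 30 && python3 jog.py '0 0 0 0 0 0 -0.07;0 0 0 0 0 0 -0.0737;0 0 0 0 0 0 0;0 0 0 0 0 0 0' 30; python3 - <<'E'
from h import *
np.set_printoptions(precision=4,suppress=True)
from scipy.spatial.transform import Rotation as Ro
o=r.observe();R=Ro.from_quat(o["eef_rot"]).as_matrix();print(o["ee_pos"],"delta",R.T@(np.array([.5218,-.0774,.2665])-o["ee_pos"]),np.degrees(np.arctan2(R[1,0],R[0,0])),R[2])
W=eyes.camera_params("wrist");np.save("w8.npy",W["pose"]);im=eyes.get_image("wrist");cv2.imwrite("pics/w8raw.png",im)
cv2.imwrite("pics/w8.png",cv2.resize(im[:330,100:460],(654,600),interpolation=cv2.INTER_CUBIC))
E
```

```text
t: 15.9
ee_pos: [0.5217, -0.0786, 0.2642]
eef_rot: [0.999, 0.053, -0.002, -0.0]
ft_force: [1.7, 0.7, -2.9]
grip_width: 0.0089
grasp_force: 30.0
t: 16.4
ee_pos: [0.5224, -0.0765, 0.2652]
eef_rot: [0.992, 0.124, -0.001, -0.0]
ft_force: [0.1, -0.2, -3.1]
grip_width: 0.0088
grasp_force: 30.0
[ 0.5224 -0.0765  0.2652] delta [-0.0008  0.0007 -0.0013] 14.268769071830386 [-0.0023 -0.0004 -1.    ]
```

View pics/w8.png

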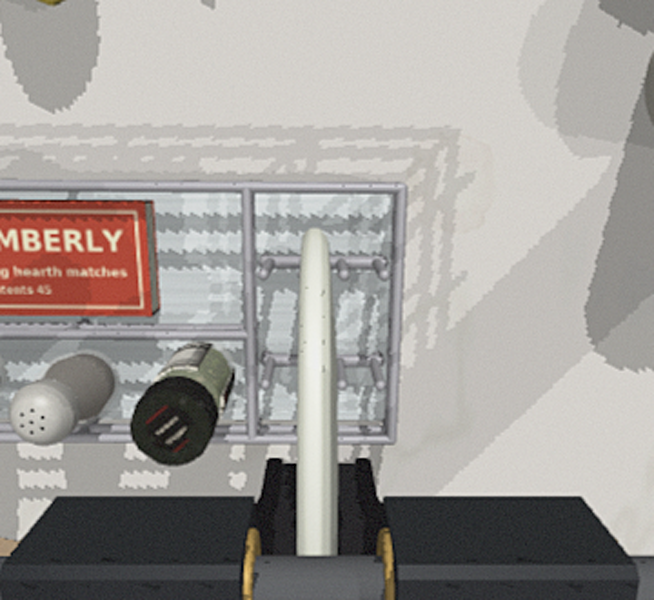

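In this crop the rear tine tops are near (265,271), (345,273) and (385,273), and the front ones near (266,380), (342,381) and (379,380). The divider is at x≈249, the right rail runs from (400,186) to (390,437), and the disc is at x≈318. I'll compare these with the fitted rack model before lowering.

```bash
cat > fit2.py <<'E'
exec(open("fit.py").read().split("for n,p")[0])
V=dict(eyes.camera_params("wrist"));V["pose"]=np.load("w8.npy");s=600/330
v=lambda a,b:(V,(a/s+100,b/s))
x=fit(P)[0]
def show(x,n):
    c,sn=np.cos(x[2]),np.sin(x[2]);R=np.array([[c,-sn],[sn,c]])
    f=lambda X,Y,z:((proj(V,[*(x[:2]+R@[X,Y]),z])-[100,0])*s).round(0).tolist()
    print(n,x,"tops r",[f(.03,y,.074) for y in(-.0735,-.1155,-.1365)],"f",[f(-.03,y,.074) for y in(-.0735,-.1155,-.1365)],"base r",[f(.03,y,.03) for y in(-.0735,-.1155,-.1365)])
    print(" corners div/right rear, front",f(.073,-.063,.045),f(.073,-.147,.045),f(-.073,-.063,.045),f(-.073,-.147,.045),"mid",f(-.009,-.063,.045))
    print(" slot1",x[:2]+R@[0,-.105])
show(x,"old")
P2=[(v(249,187),.073,-.063),(v(401,186),.073,-.147),(v(251,438),-.073,-.063),(v(390,437),-.073,-.147),(v(248,333),-.009,-.063),(v(40,184),.073,None),(v(100,437),-.073,None),(v(100,330),-.009,None)]
y,e=fit(P2);show(y,"new");print(e.round(1))
z,e=fit(P+P2);show(z,"both");print(e.round(1))
E
python3 fit2.py
```

```text
old [0.4959 0.0244 0.2496] tops r [[261.0, 276.0], [342.0, 276.0], [383.0, 276.0]] f [[264.0, 387.0], [341.0, 387.0], [380.0, 387.0]] base r [[267.0, 265.0], [340.0, 265.0], [376.0, 265.0]]
 corners div/right rear, front [244.0, 189.0] [400.0, 188.0] [252.0, 440.0] [391.0, 440.0] mid [249.0, 337.0]
 slot1 [ 0.5218 -0.0774]
new [0.4984 0.0248 0.2391] tops r [[262.0, 273.0], [343.0, 274.0], [384.0, 274.0]] f [[264.0, 384.0], [341.0, 384.0], [380.0, 385.0]] base r [[268.0, 262.0], [341.0, 263.0], [377.0, 263.0]]
 corners div/right rear, front [246.0, 185.0] [402.0, 187.0] [251.0, 437.0] [391.0, 438.0] mid [249.0, 334.0]
 slot1 [ 0.5232 -0.0772]
[-0.9 -1.7  0.3  0.4 -0.6  0.2  0.9  0.4  0.3  0.6 -0.4 -0.8  1.3]
both [0.4972 0.0246 0.2432] tops r [[262.0, 275.0], [343.0, 275.0], [384.0, 275.0]] f [[264.0, 385.0], [341.0, 386.0], [380.0, 386.0]] base r [[268.0, 264.0], [340.0, 264.0], [377.0, 264.0]]
 corners div/right rear, front [245.0, 187.0] [401.0, 188.0] [252.0, 439.0] [391.0, 439.0] mid [249.0, 335.0]
 slot1 [ 0.5225 -0.0773]
[-1.1 -0.1 -0.9  0.   0.5  0.3 -1.6 -2.2  0.4 -0.8 -2.6 -0.  -2.1  0.9
 -0.   0.3  0.4  1.5  0.6  1.2  0.5  0.9  0.5  2.5]
```

```bash
python3 - <<'E'
from h import *
from scipy.spatial.transform import Rotation as Ro
np.set_printoptions(precision=4,suppress=True)
V=dict(eyes.camera_params("wrist"));V["pose"]=np.load("w8.npy");s=600/330
o=r.observe();R=Ro.from_quat(o["eef_rot"]).as_matrix();p=o["ee_pos"]
print(R.T@(V["pose"][:3,3]-p),R.T@V["pose"][:3,:3])
f=lambda X:((proj(V,X)-[100,0])*s).round(1).tolist()
for X in(-.03,0,.03,.065): print(X,"z.243",f(p+R@[X,0,0.022]),"z.074",f(p+R@[X,0,.191]))
im=cv2.imread("pics/w8raw.png")
for v in(135,145,160,175,190,210,230): 
    g=im[v,255:300].astype(int); print(v,[int(q[0]) for q in g])
E
```

```text
[ 0.082  -0.0008 -0.1626] [[-0.001   0.9549  0.2968]
 [ 1.      0.0007  0.0012]
 [ 0.001   0.2968 -0.9549]]
-0.03 z.243 [321.9, 552.2] z.074 [320.6, 385.8]
0 z.243 [322.0, 462.2] z.074 [320.6, 331.9]
0.03 z.243 [322.1, 363.9] z.074 [320.6, 275.2]
0.065 z.243 [322.2, 236.9] z.074 [320.6, 205.4]
135 [186, 192, 197, 198, 197, 200, 202, 202, 201, 205, 183, 157, 172, 182, 189, 203, 210, 212, 213, 210, 215, 204, 189, 181, 177, 162, 178, 202, 195, 198, 201, 199, 196, 195, 195, 196, 191, 187, 186, 187, 183, 182, 188, 202, 197]
145 [130, 133, 134, 136, 132, 131, 129, 126, 131, 126, 143, 167, 181, 195, 207, 216, 219, 219, 222, 221, 219, 215, 196, 188, 188, 168, 140, 127, 142, 122, 99, 117, 128, 139, 138, 123, 125, 138, 146, 153, 153, 153, 152, 155, 152]
160 [149, 170, 204, 198, 206, 185, 166, 155, 147, 140, 156, 182, 189, 207, 217, 224, 223, 225, 225, 226, 226, 224, 173, 155, 194, 187, 147, 128, 141, 146, 145, 147, 143, 139, 172, 203, 176, 147, 145, 143, 174, 206, 214, 204, 179]
175 [200, 198, 198, 198, 196, 200, 196, 170, 132, 138, 171, 181, 196, 215, 224, 229, 230, 229, 230, 229, 227, 222, 211, 198, 196, 193, 160, 114, 112, 143, 197, 220, 217, 217, 206, 192, 191, 177, 181, 178, 186, 187, 198, 186, 162]
190 [190, 189, 190, 187, 194, 167, 131, 135, 130, 150, 177, 192, 205, 214, 226, 230, 233, 234, 236, 235, 230, 224, 214, 202, 200, 193, 170, 123, 113, 132, 184, 207, 200, 201, 197, 190, 187, 185, 183, 190, 186, 174, 153, 144, 150]
210 [153, 162, 161, 162, 153, 147, 148, 145, 139, 160, 183, 190, 202, 216, 220, 227, 229, 231, 233, 234, 231, 218, 198, 184, 182, 182, 162, 125, 118, 114, 122, 155, 184, 200, 184, 143, 132, 147, 147, 145, 147, 147, 155, 151, 146]
230 [197, 203, 202, 199, 204, 181, 154, 155, 152, 166, 184, 189, 201, 213, 221, 224, 227, 226, 228, 229, 226, 217, 197, 183, 183, 182, 163, 124, 118, 110, 150, 188, 195, 195, 187, 193, 195, 192, 193, 193, 193, 198, 174, 149, 150]
```

The picture compares the disc with the slot directly. The disc centre is at column 273, and the middle gap is at about 277.5 at tine-top depth. That means a shift of about 3 mm along tool +y. I'll shift most of it, lower until just above the tines, and re-measure there.

```bash
python3 jog.py '0 -0.001 0.0027 0.02 0 0 0;0 0 0 0.04 0 0 0;0 0 0 0.028 0 0 0;0 0 0 0 0 0 0;0 0 0 0 0 0 0' 30; python3 - <<'E'
from h import *
np.set_printoptions(precision=4,suppress=True)
o=r.observe();print(o["ee_pos"]);p=o["ee_pos"]
W=eyes.camera_params("wrist");np.save("w9.npy",W["pose"]);im=eyes.get_image("wrist");cv2.imwrite("pics/w9raw.png",im)
c,s=np.cos(.2432),np.sin(.2432);R=np.array([[c,-s],[s,c]]);x=np.array([.4972,.0246])
for X in(.03,-.03): print(X,[proj(W,[*(x+R@[X,y]),z]).round(1).tolist() for y in(-.0735,-.0945,-.1155,-.1365) for z in(.03,.074)])
for v in range(96,240,6): print(v,[int(q) for q in im[v,215:345:2,1]])
E
```

```text
t: 17.08
ee_pos: [0.5237, -0.0794, 0.1797]
eef_rot: [0.992, 0.125, 0.001, 0.0]
ft_force: [0.1, 0.0, -1.8]
grip_width: 0.0087
grasp_force: 30.0
[ 0.5237 -0.0794  0.1797]
0.03 [[236.1, 159.9], [230.1, 170.0], [261.2, 160.1], [259.1, 170.2], [286.3, 160.2], [288.1, 170.4], [311.4, 160.4], [317.0, 170.6]]
-0.03 [[237.7, 227.5], [232.3, 246.7], [261.5, 227.6], [259.6, 246.9], [285.3, 227.8], [286.7, 247.1], [309.0, 227.9], [313.9, 247.2]]
96 [197, 211, 202, 203, 204, 206, 208, 210, 179, 186, 185, 193, 185, 175, 214, 208, 199, 192, 174, 184, 186, 189, 189, 185, 184, 189, 193, 205, 208, 207, 203, 203, 201, 192, 211, 207, 206, 211, 211, 213, 206, 205, 207, 206, 201, 188, 202, 212, 210, 215, 211, 211, 206, 206, 210, 209, 198, 187, 186, 184, 187, 184, 193, 210, 210]
102 [173, 173, 173, 172, 165, 155, 173, 174, 171, 173, 176, 171, 173, 172, 172, 173, 171, 174, 171, 170, 168, 172, 170, 172, 175, 173, 173, 175, 172, 174, 172, 169, 171, 170, 176, 177, 175, 172, 171, 174, 173, 170, 176, 176, 173, 177, 174, 170, 183, 173, 192, 190, 185, 187, 182, 185, 189, 196, 190, 203, 202, 203, 206, 199, 198]
108
[... 6530 characters left out ...]
2, 193, 190, 191, 192, 191, 191, 191, 192]
228 [181, 190, 194, 113, 146, 136, 120, 106, 179, 142, 120, 139, 125, 99, 108, 110, 112, 121, 123, 117, 117, 113, 111, 134, 150, 194, 216, 229, 235, 237, 235, 212, 196, 176, 124, 130, 138, 116, 129, 126, 124, 117, 110, 112, 108, 119, 100, 126, 142, 117, 155, 152, 112, 112, 154, 162, 167, 194, 189, 190, 194, 190, 193, 191, 192]
234 [169, 190, 178, 111, 144, 142, 113, 131, 180, 114, 137, 132, 103, 151, 146, 161, 168, 174, 153, 155, 151, 134, 120, 138, 145, 196, 217, 230, 235, 234, 234, 212, 194, 175, 126, 129, 137, 127, 158, 154, 154, 157, 172, 169, 149, 155, 131, 111, 133, 138, 140, 126, 94, 118, 154, 155, 168, 194, 193, 190, 190, 189, 191, 193, 191]
```

At the tine tops the gap is between columns 260 and 289, centre 274.5, and the disc is at 273. The remaining offset is about 0.7 mm. I'll correct it and lower in stages while watching the force.

```bash
python3 jog.py '0 0 0.0007 0.01 0 0 0;0 0 0 0.01 0 0 0;0 0 0 0.01 0 0 0;0 0 0 0 0 0 0' 30; python3 jog.py '0 0 0 0.01 0 0 0;0 0 0 0.01 0 0 0;0 0 0 0.01 0 0 0;0 0 0 0 0 0 0' 30
```

```text
t: 17.62
ee_pos: [0.522, -0.0803, 0.1471]
eef_rot: [0.992, 0.125, -0.001, -0.0]
ft_force: [0.1, 0.5, -2.4]
grip_width: 0.0087
grasp_force: 30.0
t: 18.12
ee_pos: [0.522, -0.0803, 0.1172]
eef_rot: [0.992, 0.125, -0.001, -0.0]
ft_force: [0.4, -0.2, -3.5]
grip_width: 0.0088
grasp_force: 30.0
```

Free so far, with the bottom edge about 15 mm below the tine tops. I'm lowering the last stretch gently.

```bash
python3 jog.py '0 0 0 0.005 0 0 0;0 0 0 0.003 0 0 0;0 0 0 0 0 0 0' 30; for i in 1; do python3 jog.py '0 0 0 0.0015 0 0 0;0 0 0 0 0 0 0' 30; done; python3 jog.py '0 0 0 0.001 0 0 0;0 0 0 0 0 0 0' 30
```

```text
t: 18.5
ee_pos: [0.5227, -0.0802, 0.1102]
eef_rot: [0.992, 0.125, -0.0, 0.0]
ft_force: [-0.5, 0.2, -2.1]
grip_width: 0.0088
grasp_force: 30.0
t: 18.75
ee_pos: [0.5228, -0.0802, 0.1089]
eef_rot: [0.992, 0.125, 0.0, -0.0]
ft_force: [-0.4, 0.3, -1.1]
grip_width: 0.0086
grasp_force: 30.0
t: 19.0
ee_pos: [0.5228, -0.0802, 0.1078]
eef_rot: [0.992, 0.125, -0.0, -0.0]
ft_force: [0.1, -0.1, -2.7]
grip_width: 0.0088
grasp_force: 30.0
```

```bash
python3 jog.py '0 0 0 0.001 0 0 0;0 0 0 0 0 0 0' 30;python3 jog.py '0 0 0 0.001 0 0 0;0 0 0 0 0 0 0' 30;python3 jog.py '0 0 0 0.0007 0 0 0;0 0 0 0 0 0 0' 30
```

```text
t: 19.25
ee_pos: [0.5227, -0.0802, 0.1068]
eef_rot: [0.992, 0.125, -0.0, -0.0]
ft_force: [0.6, -0.3, -3.3]
grip_width: 0.009
grasp_force: 30.0
t: 19.5
ee_pos: [0.523, -0.0802, 0.1061]
eef_rot: [0.992, 0.125, 0.0, 0.0]
ft_force: [-0.5, 0.5, -0.5]
grip_width: 0.009
grasp_force: 30.0
t: 19.75
ee_pos: [0.523, -0.0803, 0.1059]
eef_rot: [0.992, 0.125, 0.0, 0.0]
ft_force: [-1.9, 0.0, 4.8]
grip_width: 0.0088
grasp_force: 30.0
```

It has touched down at the expected height. I'll release with a small opening, keeping the fingers clear of the jar, and retreat straight up.

```bash
python3 jog.py '0.012 0 0 0 0 0 0;0.02 0 0 0 0 0 0;0.03 0 0 0 0 0 0;0.03 0 0 0 0 0 0;0.03 0 0 0 0 0 0' && python3 jog.py '0.03 0 0 -0.01 0 0 0;0.03 0 0 -0.02 0 0 0;0.03 0 0 -0.04 0 0 0;0.03 0 0 -0.06 0 0 0;0.03 0 0 -0.05 0 0 0;0.03 0 0 0 0 0 0;0.03 0 0 0 0 0 0;0.03 0 0 0 0 0 0'; python3 - <<'E'
from h import *
W=eyes.camera_params("wrist");im=eyes.get_image("wrist");cv2.imwrite("pics/w10raw.png",im)
c,s=np.cos(.2432),np.sin(.2432);R=np.array([[c,-s],[s,c]]);x=np.array([.4972,.0246])
for X in(.062,.03,-.03): 
    z=.0831+np.sqrt(.065**2-X**2); u=proj(W,[*(x+R@[X,-.105]),z]); v=int(round(u[1])); print(X,u.round(1),[int(q) for q in im[v,int(u[0])-16:int(u[0])+17:2,1]])
j=np.array([.467,-.0156]);print("jarR",proj(W,[*j,.117]).round(0)); sh=x+R@[-.041,.040];print("shaker",proj(W,[*sh,.102]).round(0))
E
```

```text
t: 20.38
ee_pos: [0.5228, -0.0802, 0.1051]
eef_rot: [0.992, 0.125, -0.0, 0.0]
ft_force: [0.1, 0.3, -0.0]
grip_width: 0.0293
grasp_force: 0.0
t: 21.38
ee_pos: [0.5221, -0.0802, 0.2838]
eef_rot: [0.992, 0.125, -0.001, -0.0]
ft_force: [0.4, 0.3, -0.5]
grip_width: 0.0299
grasp_force: 0.0
0.062 [273.9 115.4] [160, 193, 201, 183, 215, 199, 179, 182, 219, 229, 186, 208, 157, 205, 220, 211, 176]
0.03 [273.5 158.4] [186, 189, 164, 137, 129, 189, 124, 222, 241, 241, 217, 142, 141, 181, 205, 194, 189]
-0.03 [273.2 227.4] [153, 116, 98, 95, 97, 97, 91, 149, 199, 202, 164, 117, 126, 153, 148, 149, 151]
jarR [195. 227.]
shaker [124. 223.]
```

The wrist image has the rim at columns 271–279 in the middle gap, at the modelled seated height. One last numeric check of the jar cap and rim, then I'll hand in.

```bash
python3 - <<'E'
from h import *
im=cv2.imread("pics/w10raw.png");W=eyes.camera_params("wrist")
m=cv2.inRange(im[190:265,155:240],(0,0,0),(75,75,75));k=cv2.moments(m,True);u=(k["m10"]/k["m00"]+155,k["m01"]/k["m00"]+190);print("jarR cap",u,onz(W,u,.117))
g=im[:,268:282,1].max(1);rows=np.where(g>215)[0];print("bright rim rows",rows.min(),rows.max(),[(v,float(np.mean(np.where(im[v,262:290,1]>195)[0])+262)) for v in(130,150,170,190,210)])
c,s=np.cos(.2432),np.sin(.2432)
for X in(.065,-.06): print(proj(W,[.4972+c*X+s*.105,.0246+s*X-c*.105,.0831]))
o=r.observe();print(o["t"],close_job())
E
```

```text
jarR cap (200.58171428571427, 225.99428571428572) [ 0.46970765 -0.02063189  0.117     ]
bright rim rows 77 340 [(130, 274.63157894736844), (150, 274.0), (170, 278.5833333333333), (190, 274.0), (210, 279.1111111111111)]
[273.9526698  111.03651304]
[273.32993892 235.68098104]
the job is handed in; nothing more can be done
21.425 None
```

The job is handed in at 21.4 s. The shaker stands upright between the spice jars and the saucer is on edge in the middle tine gap. Both were lowered onto the rack. No contact showed with the jars or mug, though the last right-jar reading was about 6 mm from the earlier one, which is probably a looser measurement (a dark-pixel centroid).

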